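# Jack up the front of a bench instrument and hold it

### The job

Set the small hand jack on the bench so that its round saddle stands centred under the lift pad of the grey instrument (the pad lies under the round boss on the lug at the front rail), let go of it, then push the jack's pump handle all the way down so that the instrument's front is raised by the jack. Finish while still holding the handle down, with the front legs in the air, so that a colleague can work under it. Never touch the instrument with the robot, and leave the meter, the jar and the screwdriver where they lie.

Things in the scene. Friction and masses are not known exactly. Their poses are not given: they have to be found in the camera images.
- jack: Loose hand jack, 0.85 kg, aluminium on a dark base plate 235 x 80 x 10 mm. Origin: underside, on the saddle's axis; z up, x from handle end to saddle end; plate from x -200 to +35 mm. On its centre line: ram housing (40 mm across, 42 high) with the saddle at x 0; upright grip block, 36 along x by 40 along y, to 85 mm high, centred at x -60 (grip across y from above); behind it the handle.
- jack_grip (a point): Point on the axis of the jack's grip block, 65 mm above the underside of the jack (20 mm below the top of the block), 60 mm behind the saddle axis. Its axes are those of the jack.
- saddle_top (a point): Centre of the top face of the jack's saddle, a flat round steel disc 38 mm across, 8 mm thick. 60 mm above the bench with the handle up; rises straight up by 50 mm per rad of handle, 27.5 mm in all. Not latched: it sinks again if the handle is let up.
- handle_pad (a point): Centre of the top face of the rubber pad (36 along the handle x 50 wide x 12 mm) at the pump handle's free end. The handle turns about a level axis along the jack's y, at x -85, 60 mm above the jack's underside; pad centre 120 mm from it, top face 6 mm above the handle's centre line. Handle up: 184 mm behind the saddle axis, 128 mm above the bench; fully down: 205 behind, 66 above.
- pump_handle (a joint): Pump handle of the jack, rad: 0 = up (sloping up by 0.55 rad), 0.55 = fully down on its stop (level). A spring returns it; pressing the pad down takes about 2 N free and 5 to 10 N with the instrument on the saddle.
- instrument: Grey instrument (case 190 deep x 270 wide, from 50 to 115 mm above the bench) hinged at its rear to a rail fixed on the bench, resting on two 50 mm front legs. Origin: on the bench, 45 mm before the case's front, midway across; x into the instrument, y along its front, z up. The lug is clamped up to 65 mm either side of the origin along y, at x 0. Front legs at x 60, y +-118.
- lift_pad (a point): Centre of the underside of the lift pad, a round steel button 24 mm across, 70 mm above the bench with the instrument down. It is under the aluminium lug, a plate 36 mm wide, 78 to 85 mm high, that ends 23 mm before the pad and is clamped to the case's front rail; a round boss 20 mm across, 10 tall, on the lug is right above the pad. Rises about 17 mm with the jack's handle fully down.
- meter: Blue handheld meter lying on the bench, 160 x 80 x 34 mm; origin under its centre. Bystander.
- jar: Small jar with a dark cap, 56 mm across, 75 mm tall; origin under its centre. Bystander.
- driver: Screwdriver lying on the bench. Bystander.

How it is judged:
On the way:
1. the jack stands on the bench with its saddle centred within 12 mm under the lift pad, let go, handle up (horizontal distance between saddle_top and lift_pad below 0.012 m and height (world z) of jack below 0.004 m and angle between jack's own z axis and vertical below 0.06 rad and contact force between the fingers and jack below 0.5 N and value of joint pump_handle below 0.15 rad and height (world z) of lift_pad below 0.073 m), for 0.2 s.
At the end, for the whole second after the job is handed in: The robot still presses the jack (over 1.5 N), handle down (over 0.48 of 0.55 rad), the lift pad over 82 mm above the bench (raised 12 mm), carried by the jack (over 3 N) and not the robot, saddle within 14 mm of the pad's axis, jack flat on the bench, all at rest (value of joint pump_handle above 0.48 rad and height (world z) of lift_pad above 0.082 m and horizontal distance between saddle_top and lift_pad below 0.014 m and angle between jack's own z axis and vertical below 0.06 rad and height (world z) of jack below 0.005 m and contact force between jack and instrument above 3 N and contact force between each of the arm, the fingers and instrument below 0.5 N and contact force between any of the fingers, the arm and jack above 1.5 N and linear speed of jack below 0.02 m/s and velocity of joint pump_handle between -0.1 and 0.1 rad/s); the arm keeps its last pose, push and grip.
It fails at once if the robot touches the instrument (contact force between any of the arm, the fingers and instrument above 2 N).
It fails at once if a bystander is disturbed (moved over 30 mm) (distance of any of meter, jar, driver from where it was at the start of the episode above 0.03 m).
It also fails if it takes over 51 s, if anything falls off the work surface, if the arm or the gripper's body presses on something with over 40 N, if the wrist force passes 120 N, or if a joint passes its speed limit or range.

### The arm

A 7-joint arm with a two-finger parallel gripper is mounted at the origin on the work surface. World frame = base frame: x ahead of the robot, y to its left, z up, the work surface at z = 0. Lengths are in m, angles in rad, forces in N, time in s.
With the tool pointing down it reaches from about 0.4 to 0.85 m from the base axis. Payload 4.5 kg.
Tool frame: the origin (TCP) lies at the very end of the fingers, on their centre line; the grasp point (between the pads) lies 19 mm behind it; z points along the fingers, y is the line along which they close (so a half turn about z gives the same grasp; the last joint's range is limited). The gripper opens to 88 mm and grips with 3 to 60 N. Pads are 18 mm wide; open, the fingers measure 123 mm over their backs; the gripper's body (75 mm by 187 mm) begins 45 mm behind the grasp point.
Start: joints at [-1.299, 0.689, -0.195, 1.565, 0.157, 0.902, -0.215], TCP at [0.147, 0.607, 0.239] pointing down, gripper open.
Joint ranges: [-3.01, 3.01], [-0.46, 2.08], [-1.47, 1.51], [0.13, 2.56], [-1, 4.14], [0.04, 2.09], [-2.66, 2.66]. Speed limits (rad/s): [2.57, 2.57, 3.14, 3.14, 3.14, 3.14, 3.14].

### API

Orientations are given as a rotation vector (axis times angle).
In Python, from workcell import * gives the robot as it stands. The module is installed in compiled form; this text tells all that it offers.
- The arm moves only by the shell command python3 -m pendant 'ROWS' [OPENING] [FORCE]. ROWS is a JSON object whose one key "moves" holds a list that holds one entry, the list of rows, each a list of 6 numbers: the shift along the tool's x, y, z in mm, then the turn, a rotation vector about the tool's x, y, z in units of 6 degrees (1.0 is 6 degrees). A call has 1 to 8 rows; each row is the pose to reach, as a shift and turn from the pose commanded when the call began, along the tool's axes at that moment; what a row does not reach only later rows make up. A row lasts 1/8 s, in which the tool goes at most 62.5 mm and 10.7 degrees, less where a joint would pass 70% of its speed; a pose out of reach is approached as far as the arm can. A call with a gripper value outside its range is refused whole. OPENING is the closure, from -1 (fully open) to 1 (shut), set as the call begins (- or left out, the last holds). The fingers move at their own pace and stop on an object; FORCE is the grip in N (left out, the last holds). Time passes only in rows, so rows that repeat a pose let the fingers close. It gives the time, the measured TCP pose, the force, the opening and the grip force at its end, in the units of the state.
- get_state(): the state, without advancing time (a new reading comes with each control period).
- camera(name): name is "scene" or "top" or "wrist"; returns a dict with "pixels" (400x640x3 uint8, red, green, blue), "range_z" (400x640 float32, m along the optical axis (not along the pixel's ray), 0 where there is no reading), "fx", "fy", "cx", "cy" (pixels), "dist" ([k1, k2, p1, p2, k3] as OpenCV has them; the pictures are not rectified), "rvec" (rotation vector, rad) and "tvec" (3), from world to camera coordinates, as OpenCV has them; the wrist camera has in their place "tool_from_camera" (4x4, takes a point from camera to tool coordinates, whose origin is the TCP and whose axes are the flange's). Camera axes: x right, y down, z forward; pixel columns grow to the right and rows downward; lengths in m; the calibration is good to about 2 mm. A picture is of the moment at which its call begins: read the wrist's pose just before it.
- sign_off(): hands the job in; it is judged then, once.
The state is a dict: "time": time; "joint_positions": joint angles; "qvel": joint speeds; "joint_torque": joint torques, N m; "ee_pos": TCP position; "orientation": TCP orientation; "contact_force": force on the tool from outside, world axes, zero at the start; "torque": the same for the moment, N m; "opening": finger opening in m; "gripper_force": force on a finger pad.
Only numpy, scipy, OpenCV 4.12 (cv2) and the standard library are available. Lean on these libraries where they do the work, as an engineer would, in place of code of your own. Each camera call takes 0.05 s, during which the arm holds its last target. There are 200 camera calls.

## Working session

There is one attempt and no reset: what is moved stays moved. The work goes in short steps, Python scripts to look and compute and a shell command to move; the robot and the scene stay as the last step left them, time stands still between calls to the robot, and variables do not carry over. Pictures are saved under pics/ and viewed, at most 10 in all, crops included, and the job is handed in when it is done.

```bash
mkdir -p pics; cat > h.py <<'E'
from workcell import *
import numpy as np, cv2, json
from scipy.spatial.transform import Rotation as R
def cloud(c):
    K=np.array([[c['fx'],0,c['cx']],[0,c['fy'],c['cy']],[0,0,1]])
    v,u=np.mgrid[0:400,0:640]
    n=cv2.undistortPoints(np.stack([u,v],-1).reshape(-1,1,2).astype(np.float64),K,np.array(c['dist'])).reshape(400,640,2)
    z=c['range_z'].astype(float)
    P=np.dstack([n*z[...,None],z])
    if 'rvec' in c:
        Rm=R.from_rotvec(np.ravel(c['rvec'])).as_matrix(); return (P-np.ravel(c['tvec']))@Rm
    s=get_state(); T=np.array(c['tool_from_camera'])
    P=P@T[:3,:3].T+T[:3,3]
    return P@R.from_rotvec(s['orientation']).as_matrix().T+s['ee_pos']
def save(c,n): cv2.imwrite('pics/%s.png'%n,c['pixels'][...,::-1])
def plan(xyz,x_axis_yaw=None,Rt=None):
    "shift/turn in tool axes to reach the TCP pose xyz with tool down, tool x at yaw"
    s=get_state(); R0=R.from_rotvec(s['orientation'])
    if Rt is None:
        a=x_axis_yaw; Rt=R.from_matrix(np.array([[np.cos(a),np.sin(a),0],[np.sin(a),-np.cos(a),0],[0,0,-1]]))
    d=R0.inv().apply(np.array(xyz)-s['ee_pos'])*1000; r=(R0.inv()*Rt).as_rotvec()/np.radians(6)
    return np.round(d,1),np.round(r,2)
E
python3 - <<'E'
from h import *
s=get_state();print({k:np.round(v,3).tolist() for k,v in s.items()})
print(R.from_rotvec(s['orientation']).as_matrix().round(2).tolist())
for n in('top','scene'):
    c=camera(n);save(c,n+'0');np.save(n+'0.npy',cloud(c))
E
```

```text
{'time': 0.0, 'joint_positions': [-1.299, 0.69, -0.195, 1.566, 0.157, 0.902, -0.215], 'qvel': [-0.001, -0.0, -0.001, 0.0, 0.0, -0.001, -0.0], 'joint_torque': [-0.0, -52.756, -1.267, -15.343, -0.053, 0.006, 0.0], 'ee_pos': [0.147, 0.607, 0.238], 'orientation': [-0.372, -3.119, 0.003], 'contact_force': [-0.383, -0.233, 0.837], 'torque': [0.02, -0.009, -0.065], 'gripper_force': 0.0, 'opening': 0.088}
[[-0.97, 0.24, -0.0], [0.24, 0.97, -0.0], [-0.0, -0.0, -1.0]]
```

View pics/top0.png

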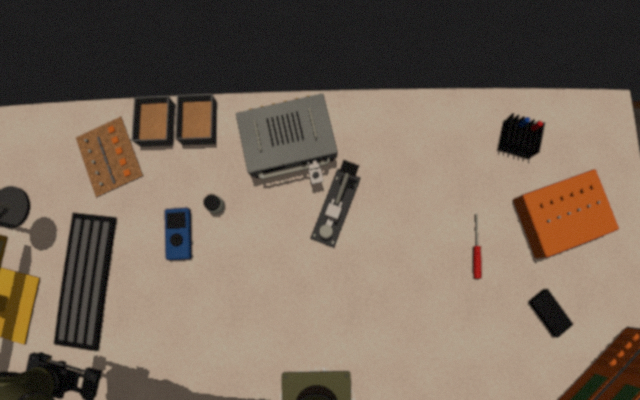

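View pics/scene0.png

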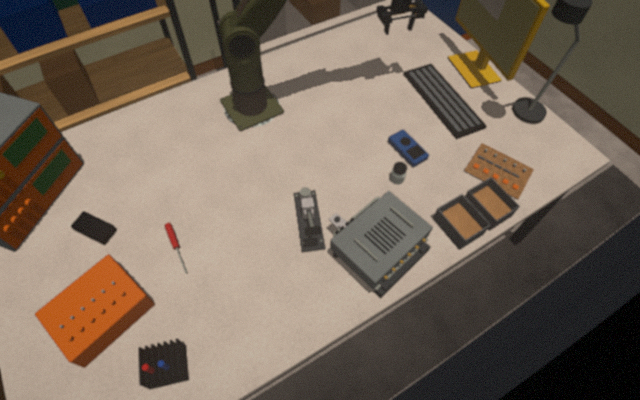

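The top picture shows the instrument at about (287,135) with the lug and boss at (316,173). The jack lies from (350,167), the black handle pad, to (323,240), its saddle end, so it points towards the robot and must be turned round. The meter is at (178,233), the jar at (213,204) and the driver at (477,250).

```bash
python3 - <<'E'
from h import *
P=np.load('top0.npy'); im=cv2.imread('pics/top0.png')
for n,(u,v) in dict(boss=(316,173),pad=(350,167),block=(332,210),sad=(326,228),jar=(212,202),meter=(178,233),drv=(477,250),bench=(400,230)).items(): print(n,P[v,u].round(3))
# jack region
x,y,z=P[...,0],P[...,1],P[...,2]
m=np.zeros(z.shape,bool);m[155:250,305:365]=1
j=m&(z>.005)&(z<.022)
r=cv2.minAreaRect((P[j][:,:2]*1000).astype(np.float32));print('plate',r)
for lo,hi in((.035,.055),(.055,.066),(.075,.1),(.1,.14)):
    k=m&(z>lo)&(z<hi)
    if k.sum()>3: print(lo,hi,k.sum(),P[k].mean(0).round(4),P[k].min(0).round(3),P[k].max(0).round(3))
m[:]=0;m[85:185,230:345]=1
k=m&(z>.108)&(z<.122);print('case',cv2.minAreaRect((P[k][:,:2]*1000).astype(np.float32)))
c=im[145:255,240:370];cv2.imwrite('pics/top0c.png',cv2.resize(c,None,fx=5,fy=5,interpolation=cv2.INTER_CUBIC))
E
```

```text
boss [ 0.683 -0.015  0.094]
pad [ 0.689 -0.113  0.132]
block [ 0.574 -0.059  0.082]
sad [ 0.524 -0.041  0.056]
jar [0.608 0.296 0.073]
meter [0.522 0.411 0.03 ]
drv [ 0.449 -0.496  0.026]
bench [ 0.519 -0.268 -0.002]
plate ((608.0173950195312, -69.0443115234375), (183.24356079101562, 287.6203308105469), 89.03797912597656)
0.035 0.055 77 [ 0.5446 -0.0476  0.0432] [ 0.499 -0.08   0.035] [0.734 0.019 0.055]
0.055 0.066 149 [ 0.5431 -0.0432  0.0605] [ 0.5   -0.087  0.055] [0.737 0.015 0.066]
0.075 0.1 573 [ 0.6511 -0.0383  0.0866] [ 0.55  -0.099  0.075] [0.737 0.017 0.1  ]
0.1 0.14 388 [ 0.6987 -0.0737  0.1194] [ 0.64  -0.136  0.1  ] [0.734 0.016 0.14 ]
case ((764.515869140625, 61.780364990234375), (274.1315002441406, 276.10858154296875), 11.872498512268066)
```

View pics/top0c.png

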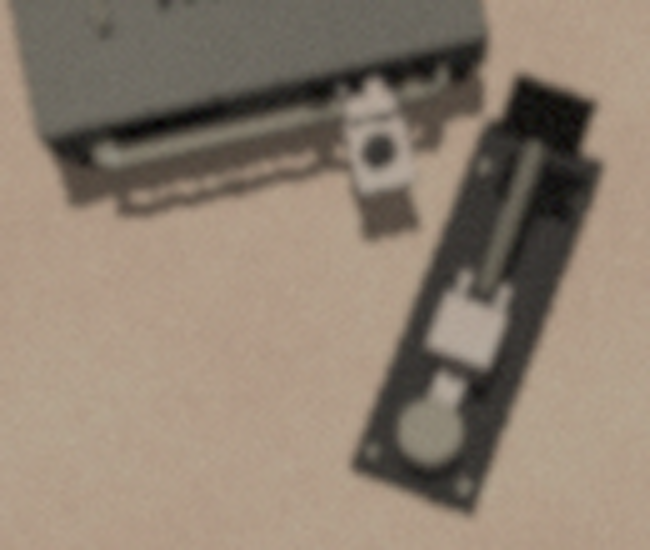

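The crop shows the saddle disc at full-image (326,231.6), the grip block at (333.6,210.4), the handle pad towards (350,167) and the boss at (316,175). The case's front top edge runs from (249,173) to (337,154).

```bash
cat >> h.py <<'E'
def ray(c,u,v,z):
    "world point on the plane of height z seen at pixel u,v"
    K=np.array([[c['fx'],0,c['cx']],[0,c['fy'],c['cy']],[0,0,1]])
    n=cv2.undistortPoints(np.array([[[u,v]]],float),K,np.array(c['dist'])).ravel()
    d=np.array([n[0],n[1],1])
    if 'rvec' in c:
        Rm=R.from_rotvec(np.ravel(c['rvec'])).as_matrix(); o=-Rm.T@np.ravel(c['tvec']); d=Rm.T@d
    else:
        s=get_state(); T=np.array(c['tool_from_camera']); Q=R.from_rotvec(s['orientation']).as_matrix()
        o=Q@T[:3,3]+s['ee_pos']; d=Q@T[:3,:3]@d
    return o+d*(z-o[2])/d[2]
E
python3 - <<'E'
from h import *
c=camera('top')
f=lambda u,v,z: ray(c,240+(u+.5)/5-.5,145+(v+.5)/5-.5,z)
sad=f(430,433,.06);blk=f(468,327,.085);pad=f(551,118,.128);boss=f(380,150,.095)
a=f(45,140,.115);b=f(485,45,.115)
pl=[f(*p,.01) for p in((355,467),(473,513),(603,160),(490,123))]
print('sad',sad,'blk',blk,'pad',pad,'boss',boss)
print('dist',np.linalg.norm((sad-blk)[:2]),np.linalg.norm((sad-pad)[:2]))
an=lambda d:np.degrees(np.arctan2(d[1],d[0]))
print('jack yaw',an(sad-blk),an(sad-pad),an(pl[0]-pl[3]),an(pl[1]-pl[2]),'plate c',np.mean(pl,0))
print('front edge',a,b,'inst x yaw',an(b-a)+90)
yaw=np.radians(an(pl[0]-pl[3]+pl[1]-pl[2]))
print('block by plate', np.mean(pl,0)[:2]+.0225*np.array([np.cos(yaw),np.sin(yaw)]))
T=np.array(c['tvec']);print('cam',-R.from_rotvec(np.ravel(c['rvec'])).as_matrix().T@T.ravel())
w=camera('wrist');print(np.array(w['tool_from_camera']).round(3).tolist(),w['fx'])
E
```

```text
sad [ 0.51461437 -0.03911984  0.06      ] blk [ 0.57347708 -0.06272867  0.085     ] pad [ 0.68684459 -0.11270752  0.128     ] boss [ 0.67780722 -0.01384971  0.095     ]
dist 0.06342078437896011 0.18729227711047022
jack yaw 158.145120448999 156.86475156504858 157.49575570522163 158.27097766169587 plate c [ 0.59230575 -0.07197188  0.01      ]
front edge [0.684367   0.17975012 0.115     ] [ 0.73428664 -0.07647417  0.115     ] inst x yaw 11.024710575174552
block by plate [ 0.57146088 -0.06350186]
cam [ 0.37428564 -0.04299196  1.46607375]
[[0.0, -0.95, -0.312, 0.08], [1.0, 0.0, 0.0, 0.001], [0.0, -0.312, 0.95, -0.147], [0.0, 0.0, 0.0, 1.0]] 340.1251467080504
```

```bash
python3 - <<'E'
from h import *
print(plan([.35,.287,.26],np.radians(162)));print(plan([.573,-.063,.26],np.radians(157.5)))
E
```

```text
(array([-272.5, -263.3,  -21.5]), array([-0.01,  0.  ,  0.73]))
(array([-571.7, -550.9,  -21.2]), array([-0.01,  0.  ,  1.48]))
```

```bash
python3 -m pendant '{"moves":[[[-40,-39,-21,0,0,0.1],[-80,-77,-21,0,0,0.2],[-120,-116,-21,0,0,0.3],[-160,-154,-21,0,0,0.4],[-200,-193,-21,0,0,0.5],[-240,-231,-21,0,0,0.6],[-280,-270,-21,0,0,0.7],[-320,-308,-21,0,0,0.8]]]}' -1
python3 - <<'E'
from h import *
print(plan([.573,-.063,.26],np.radians(157.5)))
E
```

```text
time: 1.2
ee_pos: [0.3865, 0.2312, 0.2598]
orientation: [0.503, 3.101, 0.001]
contact_force: [0.2, 0.2, 0.3]
opening: 0.0882
gripper_force: 0.0
(array([-2.700e+02, -2.201e+02, -2.000e-01]), array([0.  , 0.  , 0.68]))
```

```bash
python3 -m pendant '{"moves":[[[-40,-35,0,0,0,0.1],[-80,-70,0,0,0,0.2],[-120,-105,0,0,0,0.3],[-160,-140,0,0,0,0.4],[-200,-170,0,0,0,0.5],[-230,-200,0,0,0,0.6],[-260,-220,0,0,0,0.7],[-260,-220,0,0,0,0.7]]]}'
python3 - <<'E'
from h import *
print(plan([.573,-.063,.26],np.radians(157.5)))
s=get_state();print(np.round(s['joint_positions'],2))
c=camera('wrist');save(c,'w1')
E
```

```text
time: 2.2
ee_pos: [0.5638, -0.0615, 0.2593]
orientation: [0.624, 3.078, -0.002]
contact_force: [-1.0, 0.1, -0.6]
opening: 0.0883
gripper_force: 0.0
(array([-9. ,  2.2, -0.7]), array([-0.01,  0.01, -0.07]))
[ 0.15  0.59 -0.2   1.72  0.15  0.85  1.05]
```

View pics/w1.png

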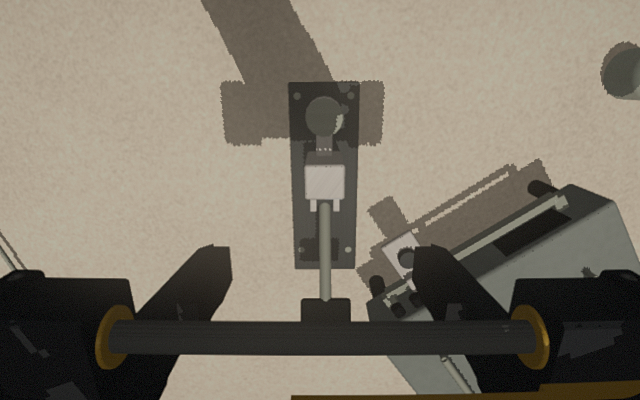

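The wrist view shows the saddle at (324,117), the grip block's top at (324,181), the handle running down to the pad at (326,308), and the boss at (408,257). The plate's sides are almost vertical in the picture, so the tool is lined up with the jack.

```bash
python3 - <<'E'
from h import *
c=camera('wrist')
blk=ray(c,324.5,180.5,.085);sad=ray(c,323.5,116.5,.06);pad=ray(c,326,308,.128);boss=ray(c,408,257,.095)
an=lambda d:np.degrees(np.arctan2(d[1],d[0]))
pl=[ray(c,*p,.01) for p in((289,83),(359,83),(356,268),(295,268))]
print(blk,sad,pad,boss,an(sad-blk),an(sad-pad),an(pl[0]-pl[3]),an(pl[1]-pl[2]))
P=cloud(c);z=P[...,2];m=np.zeros_like(z,bool);m[160:205,300:350]=1;k=m&(z>.078)&(z<.09);print(k.sum(),P[k].min(0),P[k].max(0),P[k].mean(0),'bench',P[60,120],P[225,270])
m[:]=0;m[95:140,300:350]=1;k=m&(z>.052)&(z<.065);print(k.sum(),P[k].mean(0))
g=np.mean([blk],0)
print('grasp',plan([blk[0],blk[1],.046],np.radians(157.5)))
E
```

```text
[ 0.57029151 -0.0573379   0.085     ] [ 0.51523747 -0.0354411   0.06      ] [ 0.67798001 -0.10063247  0.128     ] [ 0.67572872 -0.00826196  0.095     ] 158.31066298230007 158.16995836242032 157.6632076439738 158.3483442216882
1449 [ 0.54917122 -0.08419353  0.07821097] [ 0.59488736 -0.0366695   0.08835262] [ 0.5710186  -0.06024962  0.08582341] bench [ 0.37270955 -0.22432519  0.00125703] [ 0.61958751 -0.15310035  0.00079618]
1101 [ 0.51688243 -0.03800066  0.06137539]
grasp (array([ -7.5,   3.3, 213.4]), array([ 0.  , -0.01, -0.02]))
```

```bash
python3 -m pendant '{"moves":[[[-8,2,30,0,0,0],[-8,2,65,0,0,0],[-8,2,100,0,0,0],[-8,2,135,0,0,0],[-8,2,165,0,0,0],[-8,2,190,0,0,0],[-8,2,208,0,0,0],[-8,2,213,0,0,0]]]}'
python3 -m pendant '{"moves":[[[0,0,0,0,0,0],[0,0,0,0,0,0],[0,0,0,0,0,0],[0,0,0,0,0,0],[0,0,0,0,0,0],[0,0,0,0,0,0]]]}' 0.6 40
python3 - <<'E'
from h import *
print(plan([.571,-.060,.046],np.radians(158)))
E
```

```text
time: 3.3
ee_pos: [0.5703, -0.0584, 0.046]
orientation: [-0.614, -3.079, -0.0]
contact_force: [0.2, 0.5, -0.0]
opening: 0.088
gripper_force: 0.0
time: 4.05
ee_pos: [0.5703, -0.061, 0.0469]
orientation: [-0.618, -3.079, 0.003]
contact_force: [-2.2, -3.3, 4.4]
opening: 0.0396
gripper_force: 40.0
(array([-0.2,  1.2,  0.9]), array([-0.02, -0.  , -0.11]))
```

```bash
python3 -m pendant '{"moves":[[[0,0,-15,0,0,0],[0,0,-35,0,0,0],[25,0,-60,0,0,0],[55,0,-90,0,0,0],[85,0,-110,0,0,0.5],[100,0,-120,0,0,1.5],[100,0,-120,0,0,3],[100,0,-120,0,0,4.5]]]}'
python3 -m pendant '{"moves":[[[0,0,0,0,0,1.6],[0,0,0,0,0,3.2],[0,0,0,0,0,4.8],[0,0,0,0,0,6.4],[0,0,0,0,0,8],[0,0,0,0,0,9.6],[0,0,0,0,0,11.2],[0,0,0,0,0,12.8]]]}'
python3 - <<'E'
from h import *
s=get_state();print(np.round(s['joint_positions'],2),s['contact_force'].round(1) if hasattr(s['contact_force'],'round') else s['contact_force'])
print(plan([.48,-.05,.165],np.radians(11)))
E
```

```text
time: 5.05
ee_pos: [0.478, -0.0196, 0.167]
orientation: [-1.323, -2.848, -0.002]
contact_force: [0.3, -0.2, -7.9]
opening: 0.0401
gripper_force: 40.0
time: 6.05
ee_pos: [0.4783, -0.0192, 0.1666]
orientation: [-2.805, -1.41, -0.001]
contact_force: [0.2, -0.6, -8.6]
opening: 0.0397
gripper_force: 40.0
[-0.26  0.65  0.34  2.09 -0.46  0.47 -0.21] [ 0.2 -0.6 -8.6]
(array([-23.7,  19.8,   1.5]), array([-0.02, -0.01,  7.06]))
```

```bash
python3 -m pendant '{"moves":[[[-6,5,0,0,0,1.6],[-12,10,0,0,0,3.2],[-18,15,0,0,0,4.8],[-24,20,0,0,0,6.2],[-24,20,0,0,0,7],[-24,20,0,0,0,7],[-24,20,0,0,0,7]]]}'
python3 - <<'E'
from h import *
s=get_state();print(np.round(s['joint_positions'],2))
c=camera('wrist');save(c,'w2')
E
```

```text
time: 6.92
ee_pos: [0.4804, -0.0511, 0.1666]
orientation: [-3.124, -0.321, 0.0]
contact_force: [-0.3, 0.0, -8.7]
opening: 0.0396
gripper_force: 40.0
[-0.31  0.7   0.54  2.08 -0.69  0.55 -0.63]
```

View pics/w2.png

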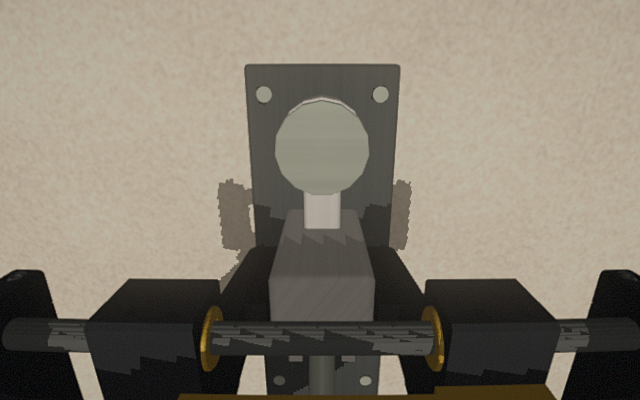

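The wrist view shows the jack held upright and straight, with the saddle disc centred at about (322,146), its plate from (245,65) to (400,65), and the grip block between the fingers.

```bash
python3 - <<'E'
from h import *
c=camera('wrist');s=get_state();Q=R.from_rotvec(s['orientation'])
g=cv2.cvtColor(c['pixels'],cv2.COLOR_RGB2GRAY)
m=np.zeros(g.shape,np.uint8);m[100:193,270:375]=1
P=cloud(c);z=P[...,2]
k=(m>0)&(abs(z-s['ee_pos'][2]-.0135)<.005)
q=Q.inv().apply(P[k]-s['ee_pos']);print('depth saddle tool',k.sum(),q.mean(0),q.min(0),q.max(0))
v,u=np.nonzero(k);print('px',u.min(),u.max(),v.min(),v.max())
for uv in((322,147),((u.min()+u.max())/2,(v.min()+v.max())/2)):
    print(uv,Q.inv().apply(ray(c,*uv,s['ee_pos'][2]+.0135)-s['ee_pos']))
pl=[Q.inv().apply(ray(c,*p,s['ee_pos'][2]-.036)-s['ee_pos']) for p in((245,65),(400,65),(390,245),(255,245))];print(np.round(pl,4))
a=np.radians(11);d=np.array([np.cos(a),np.sin(a)])
tgt=np.array([.677,-.011])-d*(.060+.025)
print(tgt,plan([*(tgt-d*.06),.052],a),plan([*tgt,.052],a))
E
```

```text
depth saddle tool 6914 [ 0.05936259 -0.0002677  -0.01438469] [ 0.04072943 -0.01911208 -0.01730849] [ 0.07731796  0.01825847 -0.00886956]
px 274 368 100 192
(322, 147) [ 5.94581275e-02  2.77682863e-05 -1.34893208e-02]
(np.float64(321.0), np.float64(146.0)) [ 0.05985401 -0.00036664 -0.01348888]
[[ 0.0928 -0.0389  0.0361]
 [ 0.0929  0.0395  0.036 ]
 [-0.0074  0.0406  0.036 ]
 [-0.0074 -0.0398  0.036 ]]
[ 0.59356169 -0.02721876] (array([ 55.6,  -1.5, 114.7]), array([-0.01, -0.  ,  0.11])) (array([115.6,  -0.8, 114.7]), array([-0.01, -0.  ,  0.11]))
```

```bash
python3 -m pendant '{"moves":[[[0,0,30,0,0,0],[10,0,60,0,0,0],[30,0,90,0,0,0.1],[50,0,108,0,0,0.1],[70,-1,114,0,0,0.1],[95,-1,115,0,0,0.1],[115,-1,115,0,0,0.1],[115,-1,115,0,0,0.1]]]}'
python3 - <<'E'
from h import *
c=camera('wrist');save(c,'w3');print(get_state()['ee_pos'])
E
```

```text
time: 8.02
ee_pos: [0.595, -0.0269, 0.0514]
orientation: [-3.126, -0.305, -0.004]
contact_force: [-0.7, -0.3, -9.6]
opening: 0.0396
gripper_force: 40.0
[ 0.59311153 -0.027449    0.05131043]
```

View pics/w3.png

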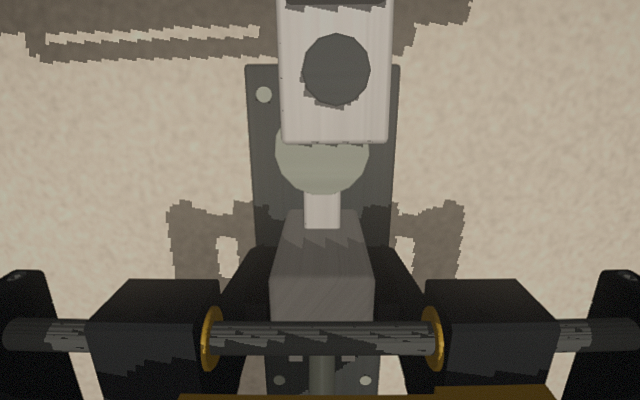

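The wrist view shows the boss's dark top at (336,69), on the lug from (281,140) to (388,140), with the saddle's near half in front of it at (322,147). The lug's sides run parallel to the jack.

```bash
python3 - <<'E'
from h import *
c=camera('wrist');s=get_state();Q=R.from_rotvec(s['orientation'])
f=lambda u,v,z:Q.inv().apply(ray(c,u,v,z)-s['ee_pos'])*1000
b=f(336,69,.095);print('boss',b,'lug edge',f(281,142,.085),f(388,142,.085),'sad',f(321.5,147,s['ee_pos'][2]+.0135))
P=cloud(c);k=np.zeros(P.shape[:2],bool);k[36:102,303:370]=1;k&=abs(P[...,2]-.095)<.004
print('depth',k.sum(),Q.inv().apply(P[k]-s['ee_pos']).mean(0)*1000, P[k].mean(0))
k[:]=0;k[105:138,290:380]=1;print('lug z',np.median(P[k][:,2]))
E
```

```text
boss [ 87.03079611   3.97156552 -43.86634974] lug edge [ 64.58322004 -13.66732448 -33.81619933] [ 64.61641131  22.00213911 -33.84717001] sad [ 59.47456956  -0.18012047 -13.59218602]
depth 3595 [ 88.01795618   3.64128107 -44.83336859] [ 0.67916298 -0.01459582  0.09596577]
lug z 0.08601102904352594
```

```bash
python3 -m pendant '{"moves":[[[4,4,0,0,0,0],[12,4,0,0,0,0],[20,4,0,0,0,0],[28,4,0,0,0,0],[28,4,0,0,0,0],[28,4,2,0,0,0],[28,4,4,0,0,0],[28,4,5,0,0,0]]]}'
python3 -m pendant '{"moves":[[[0,0,0,0,0,0],[0,0,0,0,0,0]]]}'
python3 - <<'E'
from h import *
c=camera('wrist');save(c,'w4');s=get_state();Q=R.from_rotvec(s['orientation']);print(Q.as_matrix().round(3).tolist())
f=lambda u,v,z:Q.inv().apply(ray(c,u,v,z)-s['ee_pos'])*1000
P=cloud(c);k=abs(P[...,2]-.0955)<.004;k[:100]&=True;k[:, :270]=0;k[:,380:]=0;k[220:]=0
v,u=np.nonzero(k);print(u.min(),u.max(),v.min(),v.max(),Q.inv().apply(P[k]-s['ee_pos']).mean(0)*1000)
E
```

```text
time: 9.12
ee_pos: [0.6208, -0.0268, 0.047]
orientation: [-3.127, -0.3, 0.001]
contact_force: [-2.3, -0.8, 0.3]
opening: 0.0399
gripper_force: 40.0
time: 9.38
ee_pos: [0.6207, -0.0268, 0.047]
orientation: [-3.127, -0.3, 0.001]
contact_force: [-3.1, -1.2, -2.4]
opening: 0.0399
gripper_force: 40.0
[[0.982, 0.19, -0.001], [0.19, -0.982, 0.0], [-0.001, -0.0, -1.0]]
270 378 6 192 [ 80.93072291  -0.29417739 -49.79254625]
```

View pics/w4.png

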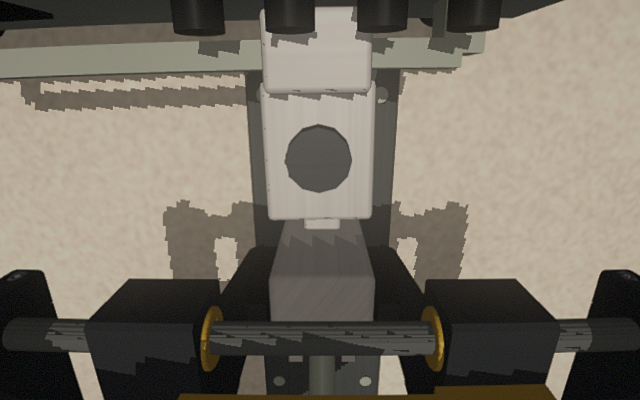

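The boss is now at (318.5,158), right over the hidden saddle and on the jack's centre line.

```bash
python3 - <<'E'
from h import *
c=camera('wrist');s=get_state();Q=R.from_rotvec(s['orientation'])
f=lambda u,v,z:Q.inv().apply(ray(c,u,v,z)-s['ee_pos'])*1000
print('boss',f(318.5,158,.095),'lug edge',f(318,218,.085), s['contact_force'],s['ee_pos'])
E
```

```text
boss [ 62.05507313  -1.05359794 -48.06606129] lug edge [ 39.09038679  -1.37393249 -38.05133992] [-2.49227116 -0.17992376 -2.1821025 ] [ 0.62076459 -0.02677919  0.04697305]
```

```bash
python3 -m pendant '{"moves":[[[0,0,0,0,0,0],[0,0,0,0,0,0],[0,0,0,0,0,0],[0,0,0,0,0,0],[0,0,0,0,0,0]]]}' -1
python3 -m pendant '{"moves":[[[0,0,-10,0,0,0],[0,0,-30,0,0,0],[0,0,-60,0,0,0],[0,0,-95,0,0,0],[0,0,-130,0,0,0],[0,0,-150,0,0,0],[0,0,-150,0,0,0],[0,0,-150,0,0,0]]]}'
python3 - <<'E'
from h import *
c=camera('wrist');save(c,'w5')
c=camera('top');save(c,'t5')
im=np.hstack([cv2.imread('pics/w5.png')[:,100:560],cv2.resize(cv2.imread('pics/t5.png')[130:270,260:380],None,fx=2.8,fy=2.86)[:400]])
cv2.imwrite('pics/v5.png',im);print(im.shape)
E
```

```text
time: 10.1
ee_pos: [0.6213, -0.0266, 0.0467]
orientation: [-3.127, -0.3, -0.0]
contact_force: [0.2, 0.1, -1.0]
opening: 0.087
gripper_force: 0.0
time: 11.1
ee_pos: [0.6207, -0.0263, 0.1965]
orientation: [-3.127, -0.301, 0.001]
contact_force: [-0.4, -0.5, -1.2]
opening: 0.088
gripper_force: 0.0
(400, 796, 3)
```

View pics/v5.png

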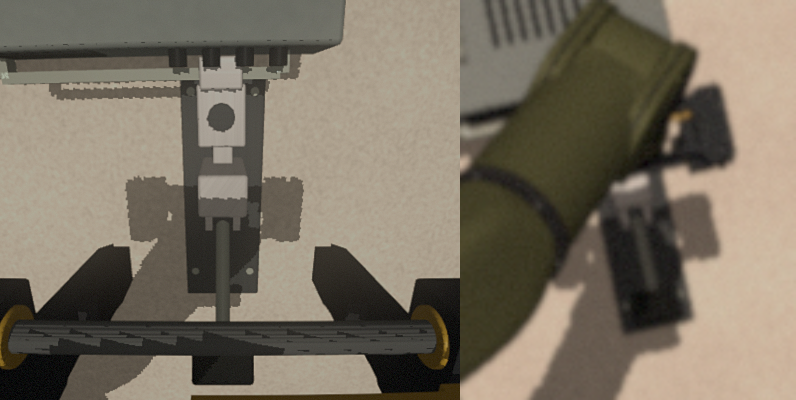

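The jack stands free. In the full wrist picture the boss is at (321,117), the grip block's top at about (322,188), and the handle and pad run on towards (322,370).

```bash
python3 - <<'E'
from h import *
c=camera('wrist');s=get_state();Q=R.from_rotvec(s['orientation'])
f=lambda u,v,z:(Q.inv().apply(ray(c,u,v,z)-s['ee_pos'])*1000).round(1)
print('boss',f(321,117,.095),'pl fr',f(282,80,.01),f(366,80,.01),'pl back',f(288,293,.01),f(357,293,.01))
P=cloud(c);q=Q.inv().apply((P-s['ee_pos']).reshape(-1,3)).reshape(P.shape)*1000
k=abs(P[...,2]-.085)<.004;k[:165]=0;k[225:]=0;k[:,:290]=0;k[:,355:]=0
print('block',k.sum(),q[k].mean(0),q[k].min(0),q[k].max(0))
E
```

```text
boss [ 61.6  -0.6 100.6] pl fr [ 88.3 -37.  185.6] [ 88.3  41.1 185.5] pl back [-141.   -38.4  186. ] [-141.    40.2  186. ]
block 2152 [  0.58851058   0.28554921 110.0649307 ] [-18.18658791 -19.75678124 107.8396913 ] [ 17.55875191  20.28906363 114.66779587]
```

```bash
python3 -m pendant '{"moves":[[[-20,0,0,0,0,0],[-50,0,0,0,0,0],[-85,0,0,0,0,0],[-110,0,0,0,0,0],[-124,0,0,0,0,0],[-124,0,20,0,0,0],[-124,0,45,0,0,0],[-124,0,60,0,0,0]]]}' 1 20
python3 -m pendant '{"moves":[[[0,0,0,0,0,0],[0,0,0,0,0,0]]]}'
python3 - <<'E'
from h import *
s=get_state();a=np.arctan2(.19,.982);d=np.array([np.cos(a),np.sin(a)]);n=np.array([d[1],-d[0]])
sad=np.array([.6207,-.0266])+.0598*d+.0003*n;print(sad)
for q in(0,.11,.22,.33,.44,.55):
    t=.55-q;x=-.085-.12*np.cos(t)+.006*np.sin(t);z=.06+.12*np.sin(t)+.006*np.cos(t)
    print(q,plan([*(sad+x*d),z],a))
c=camera('scene');save(c,'s6');cv2.imwrite('pics/s6c.png',cv2.resize(c['pixels'][130:280,240:440,::-1],None,fx=3.5,fy=3.5))
E
```

```text
time: 12.25
ee_pos: [0.4988, -0.0502, 0.1353]
orientation: [-3.127, -0.3, 0.003]
contact_force: [-0.5, -0.1, -0.2]
opening: 0.0102
gripper_force: 0.0
time: 12.5
ee_pos: [0.4998, -0.0505, 0.1371]
orientation: [3.127, 0.3, 0.001]
contact_force: [-0.8, -0.2, 0.6]
opening: 0.0005
gripper_force: 0.0
[ 0.67946814 -0.01553495]
0 (array([-1.1, -0.2,  9.2]), array([ 0.  , -0.01,  0.  ]))
0.11 (array([-8. , -0.2, 20.5]), array([ 0.  , -0.01,  0.  ]))
0.22 (array([-13.6,  -0.2,  32.5]), array([ 0.  , -0.01,  0.  ]))
0.33 (array([-17.8,  -0.2,  45. ]), array([ 0.  , -0.01,  0.  ]))
0.44 (array([-20.6,  -0.3,  57.9]), array([ 0.  , -0.01,  0.  ]))
0.55 (array([-22. ,  -0.3,  71.1]), array([ 0.  , -0.01,  0.  ]))
```

View pics/s6c.png

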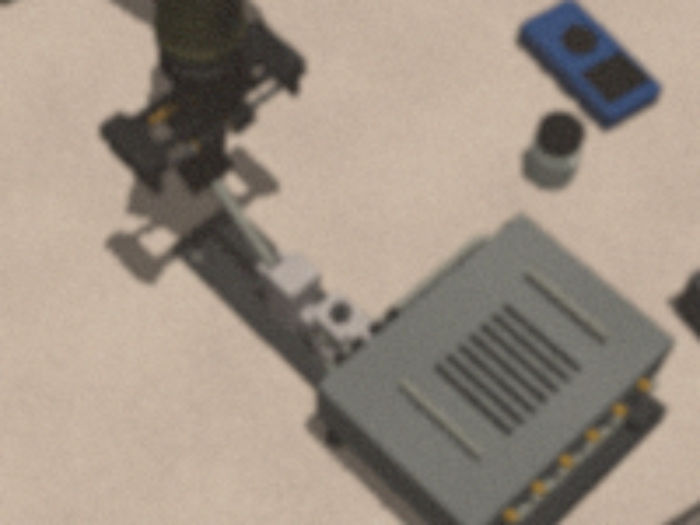

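The scene crop shows the closed fingers over the handle pad at (205,170). The jack points under the lug, with the boss at (345,315). Next I press along the arc.

```bash
python3 -m pendant '{"moves":[[[-1,0,5,0,0,0],[-1,0,9,0,0,0],[-4,0,14,0,0,0],[-8,0,20,0,0,0],[-11,0,26,0,0,0],[-14,0,32,0,0,0],[-16,0,38,0,0,0],[-18,0,45,0,0,0]]]}'
python3 - <<'E'
from h import *
a=np.arctan2(.19,.982);d=np.array([np.cos(a),np.sin(a)]);sad=np.array([.67947,-.01553])
print(plan([*(sad-.205*d),.066],a))
E
```

```text
time: 13.55
ee_pos: [0.4826, -0.0536, 0.0918]
orientation: [3.127, 0.301, 0.003]
contact_force: [2.7, 1.4, 5.4]
opening: 0.0006
gripper_force: 3.1
(array([-4.6, -0. , 25.8]), array([ 0.  , -0.02,  0.01]))
```

```bash
python3 -m pendant '{"moves":[[[-2,0,6,0,0,0],[-3,0,12,0,0,0],[-4,0,18,0,0,0],[-4,0,24,0,0,0],[-4,0,27,0,0,0],[-4,0,28,0,0,0],[-4,0,28,0,0,0],[-4,0,28,0,0,0]]]}'
python3 - <<'E'
from h import *
s=get_state();print(s['time'],s['ee_pos'],s['contact_force'])
for n in('scene','top'):
    c=camera(n);save(c,n+'7');P=cloud(c);np.save(n+'7.npy',P);Q=np.load(n+'0.npy')
    k=(Q[...,2]>.105)&(Q[...,2]<.125)&(Q[...,0]>.68)&(Q[...,0]<.74)&(P[...,2]>.09)&(P[...,2]<.16)&(Q[...,1]>-.06)&(Q[...,1]<.2);print(n,'case front rise',k.sum(),np.median((P-Q)[k][:,2]))
print('boss',P[np.abs(P[...,:2]-[.678,-.014]).max(-1)<.006].round(3)[:6])
sc=cv2.imread('pics/scene7.png')[130:280,240:440];cv2.imwrite('pics/s7c.png',cv2.resize(sc,None,fx=3.5,fy=3.5))
E
```

```text
time: 14.55
ee_pos: [0.4789, -0.0544, 0.0652]
orientation: [-3.127, -0.3, -0.005]
contact_force: [1.4, 2.6, 20.0]
opening: 0.0003
gripper_force: 10.0
14.55 [ 0.47888447 -0.05437022  0.06515847] [ 1.3844609   2.59132241 19.96079965]
scene case front rise 635 0.012886736897491605
top case front rise 1020 0.01127233983603948
boss [[ 0.684 -0.01   0.117]
 [ 0.684 -0.016  0.116]
 [ 0.684 -0.019  0.117]
 [ 0.682 -0.01   0.113]
 [ 0.682 -0.013  0.111]
 [ 0.683 -0.015  0.108]]
```

View pics/s7c.png

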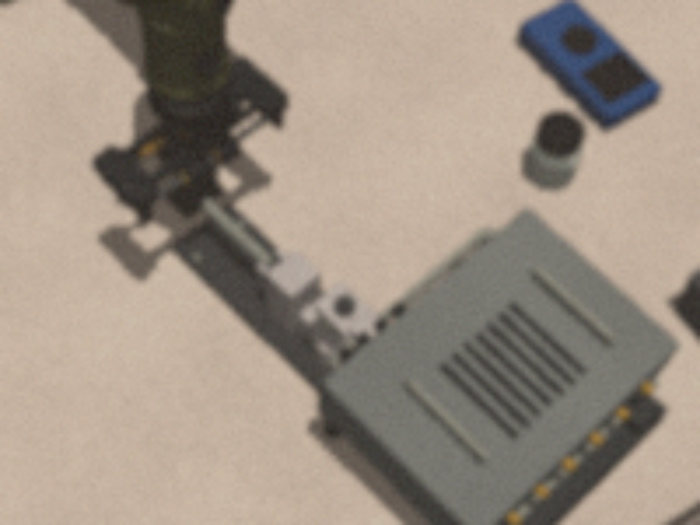

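The crop shows the handle level, the boss moved up to (347,305) and the instrument's front raised. At 20 N the handle is on its stop. I'll let it settle and hand in.

```bash
python3 -m pendant '{"moves":[[[0,0,0,0,0,0],[0,0,0,0,0,0],[0,0,0,0,0,0],[0,0,0,0,0,0]]]}' && python3 -c "
from workcell import *
print(sign_off())"
```

```text
time: 15.15
ee_pos: [0.4788, -0.0543, 0.0651]
orientation: [-3.127, -0.3, -0.005]
contact_force: [0.9, 1.2, 19.7]
opening: 0.0004
gripper_force: 9.9
the job is handed in; nothing more can be done
None
```

I handed the job in at 15 s, but `sign_off` gave no verdict: before the lift the saddle was within about 3 mm of the lift pad by the wrist camera, and at hand-in the arm held the handle on its stop at about 20 N, with the boss over the pad roughly 18 mm up.

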